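# Start a refractometer reading with the touch-free switch

### The arm

A 6-joint arm with a two-finger parallel gripper is mounted at the origin on the work surface. World frame = base frame: x ahead of the robot, y to its left, z up, the work surface at z = 0. Lengths are in m, angles in rad, forces in N, time in s.
With the tool pointing down it reaches from about 0.275 to 0.85 m from the base axis. Payload 19 kg.
Tool frame: the origin (TCP) lies midway between the tips of the shut fingers; the grasp point (between the pads) lies 19 mm behind it (tcp_to_grasp is the distance from the TCP to the grasp point, in m); z points along the fingers, y is the direction in which the jaws open and shut (so a half turn about z gives the same grasp; the last joint's range is limited). The gripper opens to 85 mm and grips with 20 to 120 N. Pads are 22 mm wide; open, the fingers measure 114 mm over their backs; the gripper's body (76 mm by 85 mm) begins 54 mm behind the grasp point. The pads swing forward as they close: fully open they stand 13 mm farther back than shut.
Start: joints at [1.082, 0.15, 1.437, -0, 1.554, -0.134], TCP at [0.2, 0.539, 0.231] pointing down, gripper open.
Joint ranges: [-2.8, 2.8], [-0.68, 2.1], [0.12, 2.68], [-1.39, 4.53], [0.16, 2.79], [-2.81, 2.81]. Speed limits (rad/s): [1.89, 1.89, 2.22, 3.01, 3.01, 3.01].

### API

Orientations are given as a unit quaternion [x, y, z, w].
In Python, from plant import * gives the robot as it stands.
- The arm moves only by the tool arm_command, never from a script. Its argument "increments" is text: rows parted by semicolons, each of 7 numbers parted by spaces: the shift along the tool's x, y, z in mm, then the turn, a rotation vector about the tool's x, y, z in rad, then the finger opening in mm, from 0 to 85.4. A call has 1 to 5 rows; each row is the pose to reach, as a shift and turn from the pose commanded when the call began, along the tool's axes at that moment; what a row does not reach only later rows make up. A row lasts 1/8 s, in which the tool goes at most 62.5 mm and 10.7 degrees, less where a joint would pass 70% of its speed; a pose out of reach is approached as far as the arm can. A call with a gripper value outside its range is refused whole. The fingers move at their own pace and stop on an object; "force" is the grip in N (left out, the last holds). Time passes only in rows, so rows that repeat a pose let the fingers close. It gives the time, the measured TCP pose, the force and the opening at its end, in the units of the state.
- state(): the state, without advancing time (a new reading comes with each control period).
- read_camera(name): name is "scene" or "top" or "wrist"; returns a dict with "pixels" (384x512x3 uint8, red, green, blue), "mtx" (3x3 intrinsics, pixels), "k1" (the pictures are not rectified: a ray, as slopes to the right and down, at radius r is drawn at 1 + k1 r^2 times it, then the intrinsics apply), "view" (4x4, takes a point from world to camera coordinates). Camera axes: x right, y up, looking along -z (the intrinsics and any distortion apply to the point x, -y, -z); pixel columns grow to the right and rows downward; lengths in m; the calibration is good to about 2 mm. A picture is of the moment at which its call begins. There is no depth.
- hand_in(): hands the job in, once; it reports no verdict.
The state is a dict: "clock": time; "joint_positions": joint angles; "qd": joint speeds; "joint_efforts": joint torques, N m; "eef_pos": TCP position; "ee_rot": TCP orientation; "ft_force": force on the tool from outside, world axes, zero at the start; "torque": the same for the moment, N m; "gripper_width": opening from 0.0 (shut) to 1.0 (fully open).
Only numpy, scipy, OpenCV 4.12 (cv2) and the standard library are available. Lean on these libraries where they do the work, as an engineer would, in place of code of your own. Each camera call takes 0.05 s, during which the arm holds its last target.

### The job

Start a reading on the bench refractometer: gently push its raised lid fully shut with the fingertips, and then point straight down at the middle of the round touch-free switch, fingertips one to four centimetres above it and not touching, and keep still there for two full seconds before drawing the hand well away upwards. Touch none of the three switches, do not come low over the square or the oblong one, and leave the lid shut and everything else standing where it is; nothing is to be gripped or lifted.

Things in the scene. Friction and masses are not known exactly. Their poses are not given: they have to be found in the camera images.
- hinge (a point): bench refractometer (white box 220 mm deep, 130 wide, 65 high, fixed to the bench, small display on its top near the robot). This point is the middle of its lid's hinge line, 66 mm above the bench. Axes are the refractometer's: x points to its rear, away from its display, y runs along the hinge, z up. The shut lid lies flat from the hinge 92 mm towards -x (plus a 9 mm lip) and 90 mm wide along y, its upper face 9 mm above this point
- lid (a joint): angle of the refractometer's grey flat lid (90 x 90 x 8 mm) in rad: 0 fully shut, grows as its edge nearer the display rises, stop at 1.3. The stiff hinge stays where it is left; about 2 N downwards on the upper face 40 mm from the hinge moves it, and pushing straight down there shuts it from any start
- lid_mid (a point): centre of the lid's upper (outer) face, 47 mm from the hinge line; its x and y axes lie in that face
- round_switch_top (a point): middle of the top face of the round touch-free switch: a grey disc, 72 mm across, 25 mm high, with a pale glass window and a black dot in its top, fixed to the bench. z up
- square_switch_top (a point): middle of the top face of the square touch-free switch: a grey square block, 66 x 66 mm, 25 mm high, with a pale glass window and a black dot in its top, fixed to the bench. z up
- oblong_switch_top (a point): middle of the top face of the oblong touch-free switch: a grey oblong block, 96 x 44 mm, long side along its y, 25 mm high, with a pale glass window and a black dot in its top, fixed to the bench. z up
- jar: amber jar with a lid, 60 mm across, 65 high. Loose bystander; origin at its underside
- vial: small amber capped vial, 26 mm across, 50 high, it stands between the switches. Loose bystander; origin at its underside
- beaker: clear glass beaker, 70 mm across, 85 high. Loose bystander; origin at its underside
- bottle: white capped bottle, 64 mm across, 150 high. Loose bystander; origin at its underside
- tray: white square weighing tray, 80 x 80 x 18 mm. Loose bystander; origin at its underside
- spatula: steel lab spoon lying flat, 170 mm long along its x. Loose bystander; origin at the middle of its length, on the bench
- cup: clear plastic cup, 64 mm across, 70 high. Loose bystander; origin at its underside
- round_switch: the same round switch as a whole; origin at the centre of its underside
- square_switch: the same square switch as a whole; origin at the centre of its underside
- oblong_switch: the same oblong switch as a whole; origin at the centre of its underside
Mind the look-alikes: they are no part of the job. What is shaped like the round_switch but purple or red is not meant.

How it is judged:
By the outcome, as a careful person would: the job done as asked, in the order asked, and still so for the second after the job is handed in, with the robot touching nothing.
It also fails if it takes over 43 s, if anything falls off the work surface, if the arm or the gripper's body presses on something with over 40 N, if the wrist force passes 120 N, or if a joint passes its speed limit or range.

## Working session

There is one attempt and no reset: what is moved stays moved. The work goes in short steps, Python scripts to look and compute and a tool call to move; the robot and the scene stay as the last step left them, time stands still between calls to the robot, and variables do not carry over. Pictures are saved under pics/ and viewed, and the job is handed in when it is done.

Besides the shell and the picture viewer there is one more tool, called after "Emit:" in YAML: its name, and indented under it one key for each argument. arm_command: Moves the arm, as the interface text tells. Its arguments: {"type":"object","properties":{"increments":{"type":"string"},"force":{"type":"number"}},"required":["increments"]}

```bash
mkdir -p pics; ls; python3 - <<'E'
from plant import *
import cv2,pickle
d={}
for n in("scene","top","wrist"):
    c=read_camera(n);d[n]=c
    cv2.imwrite(f"pics/{n}0.png",cv2.resize(c["pixels"][:,:,::-1],(768,576),interpolation=cv2.INTER_CUBIC))
    print(n,c["mtx"],c["k1"],c["view"])
pickle.dump(d,open("d0.pkl","wb"));print(state())
E
```

```text
pics
scene [[419.15330603   0.         263.27898443]
 [  0.         419.15330603 195.02359976]
 [  0.           0.           1.        ]] 0.03882361811907271 [[ 0.28497606  0.95839311 -0.01647083 -0.1655981 ]
 [-0.79072404  0.24476324  0.56111179  0.37881992]
 [ 0.54179713 -0.14687954  0.82757614 -1.59325088]
 [ 0.          0.          0.          1.        ]]
top [[347.55515454   0.         251.16560969]
 [  0.         347.55515454 184.46100436]
 [  0.           0.           1.        ]] 0.025103085459414514 [[ 0.00832394 -0.99991709  0.00982421  0.02063285]
 [ 0.98525107  0.00988026  0.17082948 -0.57564302]
 [-0.17091239  0.00825734  0.98525163 -0.88653932]
 [ 0.          0.          0.          1.        ]]
wrist [[310.31799708   0.         258.33761374]
 [  0.         310.31799708 189.92977365]
 [  0.           0.           1.        ]] -0.06423732501584375 [[ 0.34659121  0.93801508 -0.00150136 -0.57516281]
 [-0.88703179  0.32723184 -0.32572063  0.04335851]
 [-0.30503957  0.11422366  0.94546487 -0.38082062]
 [ 0.          0.          0.          1.        ]]
{'clock': 0.15, 'joint_positions': array([ 1.08201627e+00,  1.50891085e-01,  1.43785370e+00,  3.80383967e-06,
        1.55379722e+00, -1.33993116e-01]), 'qd': array([-1.38779273e-05, -3.15423451e-03, -2.18939677e-03,  3.88410172e-04,
        9.42354721e-04, -5.90111473e-04]), 'joint_efforts': array([ 3.45220949e-03, -7.13380051e+01, -5.71043015e+01, -9.70285578e-05,
        7.07122104e-03,  6.16511352e-05]), 'eef_pos': array([0.19967667, 0.53902137, 0.2308178 ]), 'ee_rot': array([ 1.76464561e-01,  9.84306880e-01, -4.51263392e-04, -1.47240002e-04]), 'ft_force': array([ 0.20505483,  0.3640371 , -0.24411668]), 'torque': array([ 0.00306626,  0.03712721, -0.01543416]), 'gripper_width': 1.000037583421135}
```

View pics/scene0.png

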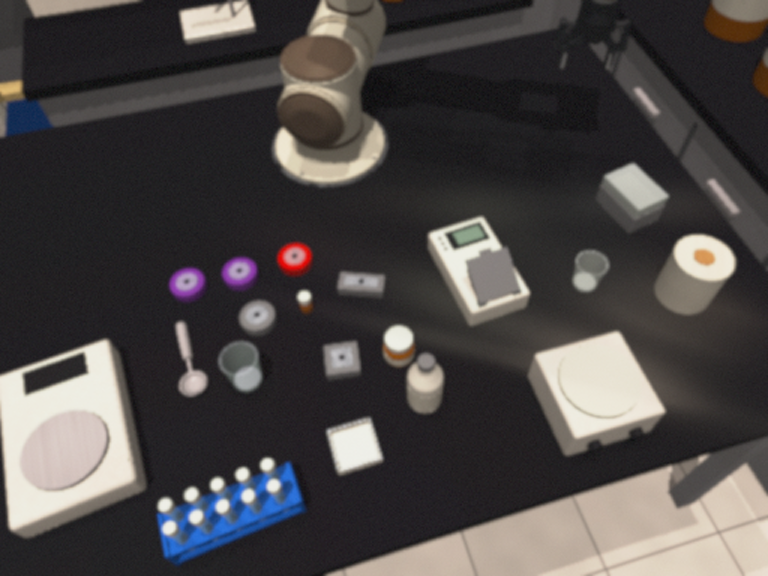

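View pics/top0.png

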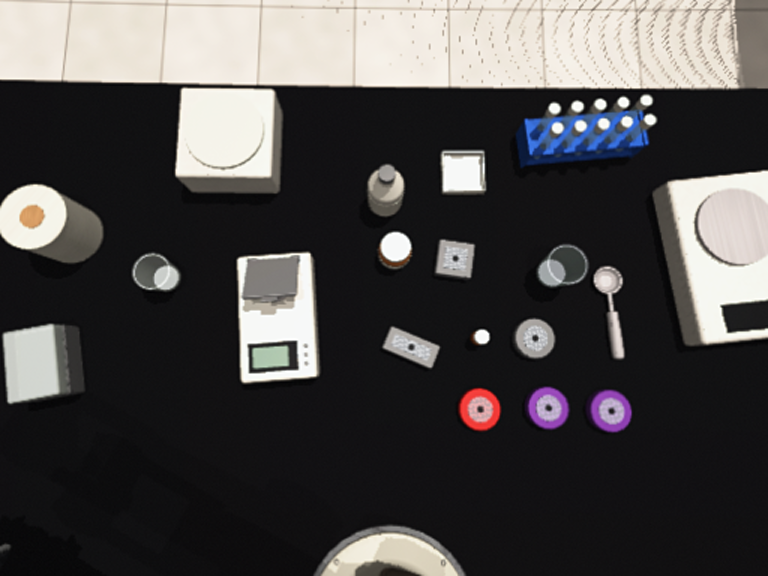

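View pics/wrist0.png

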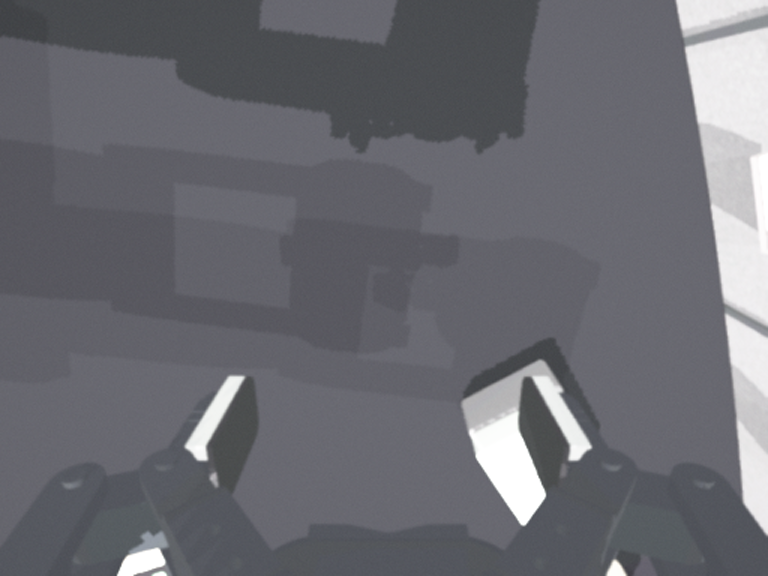

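Scene/top views: the grey round disc (the target) is at top (535,338), scene (257,317). Look-alikes in the top view: red disc (480,409), purple discs (548,408) and (611,411), grey square (455,259), grey oblong (411,347). Scale pan (735,227) and hotplate (224,130) are also round. The refractometer is at (278,317), its lid raised at (272,278).

```bash
cat > h.py <<'E'
import numpy as np,cv2,pickle
def ray(c,uv):
    x=(np.array(uv,float)-c["mtx"][:2,2])/c["mtx"][0,0]
    r=np.linalg.norm(x); s=r
    for _ in range(20): s=r/(1+c["k1"]*s*s)
    x=x*(s/r); V=c["view"];R=V[:3,:3]
    return -R.T@V[:3,3], R.T@np.array([x[0],-x[1],-1])
def plane(c,uv,z):
    o,d=ray(c,uv); return o+d*(z-o[2])/d[2]
def proj(c,p):
    q=c["view"][:3,:3]@np.array(p)+c["view"][:3,3]
    x=np.array([q[0],-q[1]])/-q[2]; x=x*(1+c["k1"]*(x@x))
    return x*c["mtx"][0,0]+c["mtx"][:2,2]
def tri(c1,a,c2,b):
    A=[];y=[]
    for c,u in((c1,a),(c2,b)):
        o,d=ray(c,u);d/=np.linalg.norm(d);P=np.eye(3)-np.outer(d,d);A.append(P);y.append(P@o)
    A=np.vstack(A);y=np.hstack(y);s=np.linalg.lstsq(A,y,rcond=None);return s[0],np.sqrt(s[1])
E
python3 - <<'E'
from h import *
d=pickle.load(open("d0.pkl","rb"))
t=d["top"]["pixels"];s=d["scene"]["pixels"]
def crop(im,x0,y0,w,h,n,f):cv2.imwrite(n,cv2.resize(im[y0:y0+h,x0:x0+w,::-1],None,fx=f,fy=f,interpolation=cv2.INTER_CUBIC))
crop(t,150,160,70,100,"pics/ct.png",6)
crop(s,275,135,90,90,"pics/cs.png",6)
crop(t,300,190,130,100,"pics/sw.png",6)
E
```

```text
(no output)
```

View pics/ct.png

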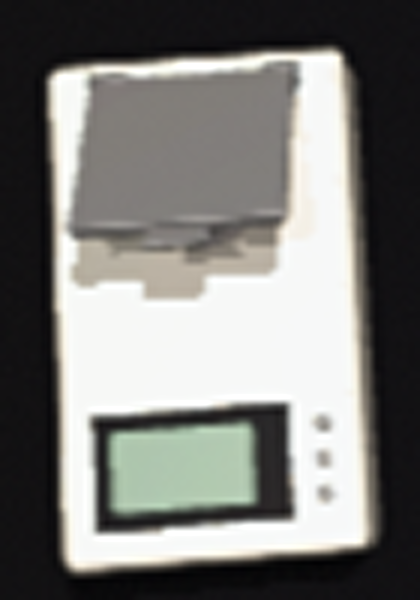

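View pics/cs.png

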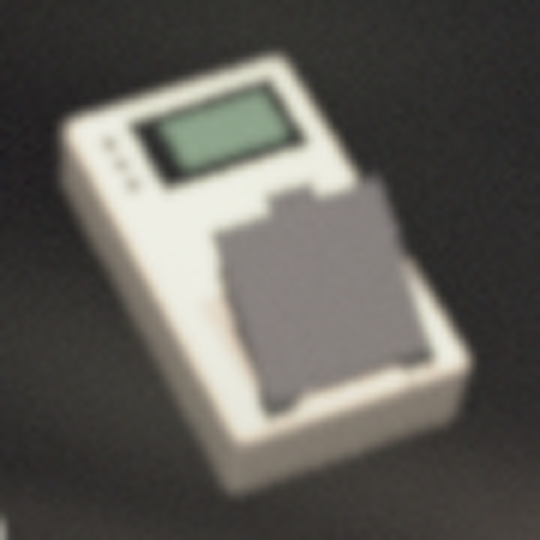

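View pics/sw.png

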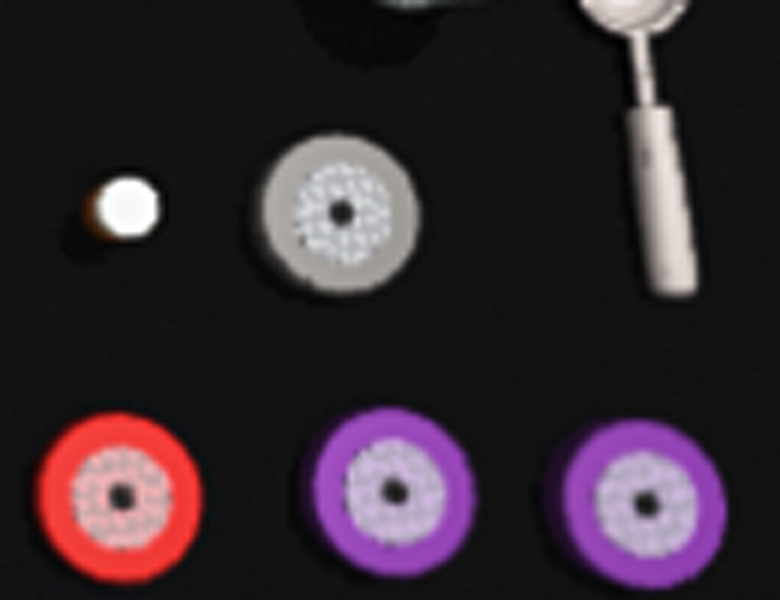

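The crop shows the grey disc's dot at top (357,225) in native pixels: round, grey, so it is the target. The lid's free edge runs crop (75,232)–(285,225), with the hinge near (90,75)–(295,65).

```bash
python3 - <<'E'
from h import *
np.set_printoptions(precision=4,suppress=True)
d=pickle.load(open("d0.pkl","rb"));T=d["top"];S=d["scene"]
ct=lambda u,v:(150+(u+.5)/6-.5,160+(v+.5)/6-.5)
cs=lambda u,v:(275+(u+.5)/6-.5,135+(v+.5)/6-.5)
print("box top: rearL,rearR,frontR,frontL");
B=[plane(T,ct(*p),.065) for p in((50,65),(342,50),(375,545),(68,572))]
for b in B:print(b)
print("scene same");
for p in((470,372),(233,440),(63,133),(285,55)):print(plane(S,cs(*p),.065))
print("free L",tri(T,ct(75,234),S,cs(376,178)));print("free R",tri(T,ct(285,226),S,cs(217,235)))
print("hinge L",tri(T,ct(92,76),S,cs(430,362)));print("hinge R",tri(T,ct(297,66),S,cs(268,408)))
# switches
for n,img in(("top",T),("scene",S)):
    hsv=cv2.cvtColor(img["pixels"],cv2.COLOR_RGB2HSV)
    for nm,uv in (("round",(357,225)),("square",(303,172.5)),("oblong",(274,231))):
        if n=="scene": uv=proj(S,plane(T,uv,.025))
        u,v=map(int,np.round(uv)); g=img["pixels"][v-20:v+21,u-28:u+29].max(2)
        m=(g>90).astype(np.uint8)
        k,l,st,c=cv2.connectedComponentsWithStats(m)
        i=min(range(1,k),key=lambda i:np.hypot(*(c[i]-[28,20])))
        w=cv2.moments(cv2.convexHull(np.argwhere(l==i)[:,::-1].astype(np.int32)))
        cc=(w["m10"]/w["m00"]+u-28,w["m01"]/w["m00"]+v-20)
        print(n,nm,cc,st[i],plane(img,cc,.025), "dot guess", plane(img,uv,.025))
print("vial",plane(T,(300+128/6,190+207/6),.05))
print("cup",plane(T,(101,182),.07),"bottle",plane(T,(258,116),.15),"beaker",plane(T,(378,177),.085),"jar",plane(T,(264,165),.065))
print("scenevial",plane(S,(304/1.5,297/1.5),.05))
E
```

```text
box top: rearL,rearR,frontR,frontL
[0.6081 0.2739 0.065 ]
[0.6163 0.1452 0.065 ]
[0.4005 0.1246 0.065 ]
[0.3885 0.2542 0.065 ]
scene same
[0.6143 0.2688 0.065 ]
[0.6172 0.1433 0.065 ]
[0.4096 0.1246 0.065 ]
[0.3938 0.2562 0.065 ]
free L (array([0.5259, 0.2462, 0.1207]), array([0.0016]))
free R (array([0.5309, 0.1616, 0.1139]), array([0.0016]))
hinge L (array([0.603 , 0.2538, 0.065 ]), array([0.0019]))
hinge R (array([0.6078, 0.1644, 0.0701]), array([0.0003]))
top round (356.27930582842174, 225.1378519973805) [ 15   7  26  27 521] [ 0.4706 -0.2601  0.025 ] dot guess [ 0.471  -0.2621  0.025 ]
top square (303.01304631441616, 172.0655577299413) [ 16   8  25  25 522] [ 0.6161 -0.1183  0.025 ] dot guess [ 0.6149 -0.1183  0.025 ]
top oblong (273.72956548161653, 231.0480097234883) [  9   7  38  27 553] [ 0.4525 -0.0363  0.025 ] dot guess [ 0.4527 -0.0371  0.025 ]
scene round (170.79963319578175, 210.171939477304) [ 17  11  24  21 385] [ 0.4742 -0.2613  0.025 ] dot guess [ 0.471  -0.2621  0.025 ]
scene square (227.36283185840708, 238.73082595870204) [ 16  11  24  23 472] [ 0.6203 -0.1201  0.025 ] dot guess [ 0.6149 -0.1183  0.025 ]
scene oblong (240.18144044321332, 187.72991689750694) [ 13  14  32  14 381] [ 0.4559 -0.0382  0.025 ] dot guess [ 0.4527 -0.0371  0.025 ]
vial [ 0.4699 -0.1602  0.05  ]
cup [0.5745 0.4185 0.07  ] bottle [0.7306 0.0112 0.15  ] beaker [ 0.5923 -0.3033  0.085 ] jar [ 0.6259 -0.0078  0.065 ]
scenevial [ 0.4766 -0.1596  0.05  ]
```

Emit:
arm_command:
  increments: "-45 -19 3 0 0 0 0; -95 -40 5 0 0 0 0; -145 -62 10 0 0 0 0; -195 -84 15 0 0 0 0; -240 -103 18 0 0 0 0"
  force: 20

```text
clock: 0.78
eef_pos: [0.3901, 0.3576, 0.213]
ee_rot: [0.177, 0.984, -0.0, -0.0]
ft_force: [1.2, 0.4, -0.7]
gripper_width: -0.001
```

Emit:
arm_command:
  increments: "-50 -22 3 0 0 0 0; -95 -42 6 0 0 0 0; -140 -62 10 0 0 0 0; -180 -78 12 0 0 0 0; -206 -88 13 0 0 0 0"

```text
clock: 1.4
eef_pos: [0.5527, 0.2035, 0.1998]
ee_rot: [0.177, 0.984, -0.0, -0.0]
ft_force: [-0.4, 1.1, 0.7]
gripper_width: 0.002
```

Emit:
arm_command:
  increments: "0 0 0 0 0 0 0; 0 0 0 0 0 0 0"

```text
clock: 1.65
eef_pos: [0.5512, 0.2054, 0.2001]
ee_rot: [0.176, 0.984, -0.0, -0.0]
ft_force: [0.0, 0.5, 0.3]
gripper_width: -0.001
```

```bash
cat > look.py <<'E'
import sys
from plant import *
from h import *
np.set_printoptions(precision=4,suppress=True)
d={}
for n in sys.argv[2:]:
    c=read_camera(n);d[n]=c
    cv2.imwrite(f"pics/{n}{sys.argv[1]}.png",cv2.resize(c["pixels"][:,:,::-1],(768,576),interpolation=cv2.INTER_CUBIC))
pickle.dump(d,open(f"d{sys.argv[1]}.pkl","wb"))
s=state();print(s)
from scipy.spatial.transform import Rotation
R=Rotation.from_quat(s["ee_rot"]).as_matrix()
for nm,p in(("push",[.552,.205,.1]),("round",[.472,-.261,.05])):print(nm,"tool mm",1000*R.T@(np.array(p)-s["eef_pos"]))
E
python3 look.py 1 scene wrist
```

```text
{'clock': 1.75, 'joint_positions': array([ 0.2264,  0.1899,  1.4538,  0.    ,  1.4979, -0.9905]), 'qd': array([ 0.0031, -0.0031, -0.0014, -0.0005, -0.0009, -0.001 ]), 'joint_efforts': array([ -0.7961, -73.7063, -56.4818,  -0.0267,  -0.0101,   0.0091]), 'eef_pos': array([0.5511, 0.2058, 0.2004]), 'ee_rot': array([ 0.176 ,  0.9844,  0.    , -0.    ]), 'ft_force': array([ 0.0814,  0.1   , -0.2837]), 'torque': array([ 0.0553, -0.0283, -0.0322]), 'gripper_width': 0.0002129944759041874}
push tool mm [ -1.1461  -0.394  100.4188]
round tool mm [ -87.6126 -465.239   150.4063]
```

View pics/scene1.png

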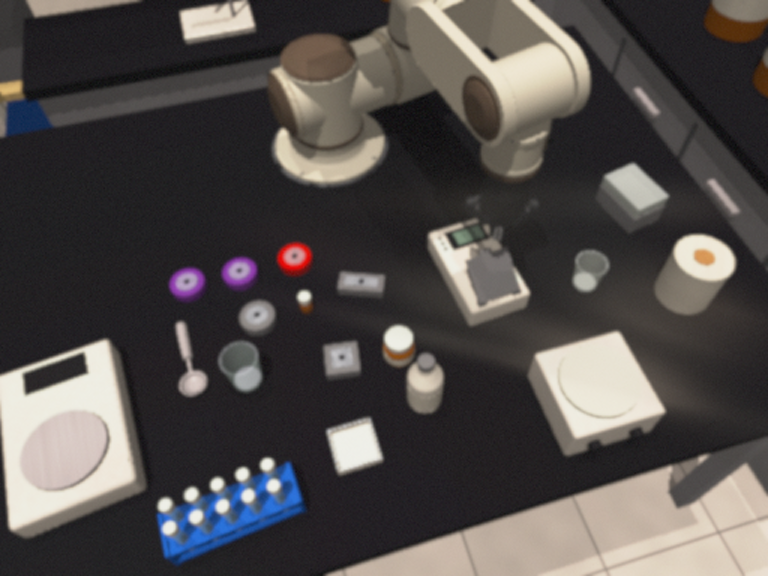

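Emit:
arm_command:
  increments: "0 0 25 0 0 0 0; 0 0 50 0 0 0 0; 0 0 70 0 0 0 0; 0 0 74 0 0 0 0; 0 0 78 0 0 0 0"

```text
clock: 2.38
eef_pos: [0.5517, 0.2055, 0.123]
ee_rot: [0.176, 0.984, 0.0, 0.0]
ft_force: [-0.4, 0.2, 0.0]
gripper_width: -0.001
```

Scene view: the shut fingers at (497,240) hang above the lid (495,275), nothing disturbed. Continuing down slowly.

Emit:
arm_command:
  increments: "0 0 3 0 0 0 0; 0 0 6 0 0 0 0; 0 0 9 0 0 0 0; 0 0 12 0 0 0 0; 0 0 15 0 0 0 0"

```text
clock: 3.0
eef_pos: [0.5516, 0.2051, 0.1071]
ee_rot: [0.176, 0.984, -0.0, -0.0]
ft_force: [-0.4, 0.4, 0.3]
gripper_width: 0.005
```

Emit:
arm_command:
  increments: "0 0 3 0 0 0 0; 0 0 6 0 0 0 0; 0 0 9 0 0 0 0; 0 0 12 0 0 0 0; 0 0 15 0 0 0 0"

```text
clock: 3.62
eef_pos: [0.5516, 0.2051, 0.0921]
ee_rot: [0.176, 0.984, -0.0, -0.0]
ft_force: [-0.3, 0.2, 0.9]
gripper_width: 0.002
```

Emit:
arm_command:
  increments: "0 0 3 0 0 0 0; 0 0 6 0 0 0 0; 0 0 9 0 0 0 0; 0 0 12 0 0 0 0; 0 0 12 0 0 0 0"

```text
clock: 4.25
eef_pos: [0.5515, 0.2051, 0.08]
ee_rot: [0.176, 0.984, -0.0, -0.0]
ft_force: [-0.2, 0.0, -0.2]
gripper_width: -0.0
```

Emit:
arm_command:
  increments: "0 0 2 0 0 0 0; 0 0 3 0 0 0 0; 0 0 4 0 0 0 0; 0 0 4 0 0 0 0"

```text
clock: 4.75
eef_pos: [0.5516, 0.2051, 0.0762]
ee_rot: [0.176, 0.984, -0.0, -0.0]
ft_force: [0.0, -0.2, 0.6]
gripper_width: 0.001
```

```bash
python3 look.py 2 scene top wrist
```

```text
{'clock': 4.9, 'joint_positions': array([ 0.2251,  0.2762,  1.6085, -0.0001,  1.2568, -0.9908]), 'qd': array([-0.0004, -0.0012,  0.0016,  0.    ,  0.0007,  0.002 ]), 'joint_efforts': array([  0.0034, -77.6719, -51.9043,  -0.0005,  -0.0009,   0.    ]), 'eef_pos': array([0.5517, 0.2051, 0.0763]), 'ee_rot': array([ 0.1765,  0.9843, -0.0001,  0.    ]), 'ft_force': array([ 0.614 , -0.0338,  0.0102]), 'torque': array([-0.007 ,  0.0021,  0.0211]), 'gripper_width': 0.001675610295606651}
push tool mm [ -0.3513   0.0512 -23.7023]
round tool mm [ -87.2357 -464.7089   26.3492]
```

View pics/scene2.png

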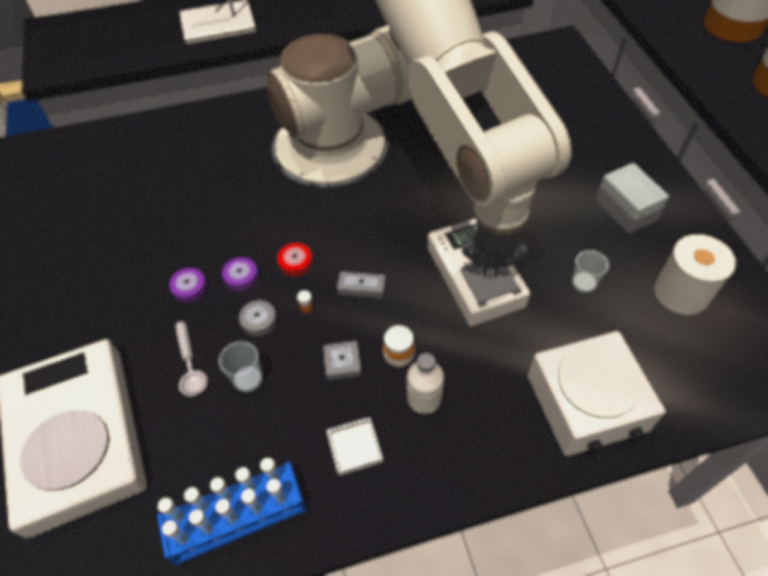

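View pics/wrist2.png

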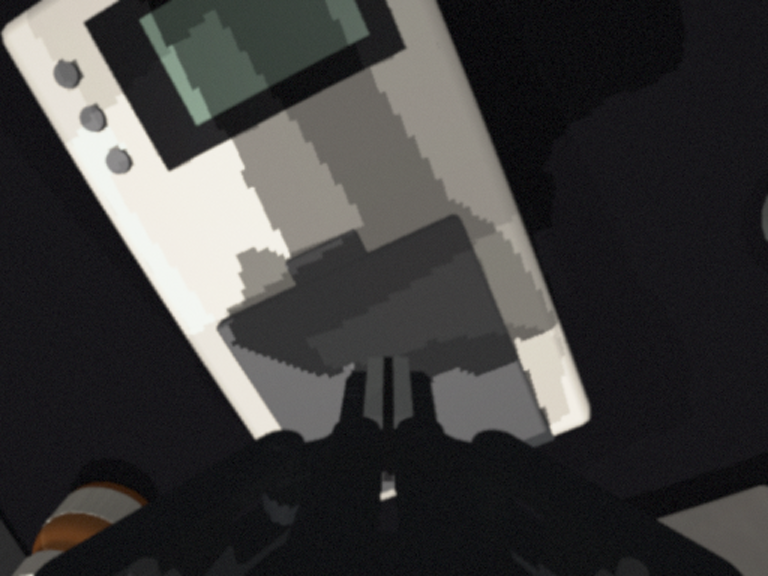

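The wrist view shows the fingertips at (387,360) on the lid, which looks almost flat, with a slight gap possible at its front edge. I'll press until the force rises.

Emit:
arm_command:
  increments: "0 0 0.7 0 0 0 0; 0 0 1.5 0 0 0 0; 0 0 1.5 0 0 0 0"

```text
clock: 5.28
eef_pos: [0.5516, 0.2051, 0.075]
ee_rot: [0.176, 0.984, -0.0, 0.0]
ft_force: [-1.3, 0.3, 3.4]
gripper_width: -0.001
```

Emit:
arm_command:
  increments: "0 0 0.5 0 0 0 0; 0 0 1 0 0 0 0; 0 0 1 0 0 0 0"

```text
clock: 5.65
eef_pos: [0.5517, 0.2051, 0.0748]
ee_rot: [0.176, 0.984, 0.0, 0.0]
ft_force: [-7.2, -1.8, 15.3]
gripper_width: -0.001
```

The force rose sharply (15 N) at z=0.0748, the shut height. Lifting off now.

Emit:
arm_command:
  increments: "0 0 -5 0 0 0 0; 0 0 -25 0 0 0 0; 0 0 -60 0 0 0 0; 0 0 -100 0 0 0 0; 0 0 -130 0 0 0 0"

```text
clock: 6.28
eef_pos: [0.5518, 0.2051, 0.2055]
ee_rot: [0.176, 0.984, 0.0, 0.001]
ft_force: [-0.2, -0.4, 0.3]
gripper_width: 0.0
```

Emit:
arm_command:
  increments: "0 -40 0 0 0 0 0; -10 -90 0 0 0 0 0; -20 -140 0 0 0 0 0; -30 -180 0 0 0 0 0; -40 -210 0 0 0 0 0"

```text
clock: 6.9
eef_pos: [0.5158, -0.0073, 0.204]
ee_rot: [0.177, 0.984, -0.0, 0.0]
ft_force: [1.2, 0.4, -0.6]
gripper_width: -0.002
```

```bash
python3 look.py 3 scene top; python3 - <<'E'
from h import *
d=pickle.load(open("d3.pkl","rb"))
a=d["top"]["pixels"][160:260,150:220,::-1];b=d["scene"]["pixels"][135:225,275:365,::-1]
f=lambda x:cv2.resize(x,(390,500),interpolation=cv2.INTER_CUBIC)
cv2.imwrite("pics/lid3.png",np.hstack([f(a),f(b)]))
E
```

```text
{'clock': 7.0, 'joint_positions': array([-0.1648,  0.0385,  1.6149, -0.0007,  1.488 , -1.3781]), 'qd': array([ 0.0547,  0.0036, -0.0051,  0.0166,  0.0009,  0.0537]), 'joint_efforts': array([ -3.1479, -60.4814, -56.2733,  -0.3368,  -0.0091,  -1.285 ]), 'eef_pos': array([ 0.5161, -0.0082,  0.2039]), 'ee_rot': array([ 0.1778,  0.9841, -0.0003,  0.0001]), 'ft_force': array([ 0.3779, -0.3636, -0.3045]), 'torque': array([ 0.042 , -0.0146, -0.0184]), 'gripper_width': -0.003610546567160063}
push tool mm [ 40.9768 212.3734 103.7073]
round tool mm [ -47.1474 -252.1248  154.0219]
```

View pics/lid3.png

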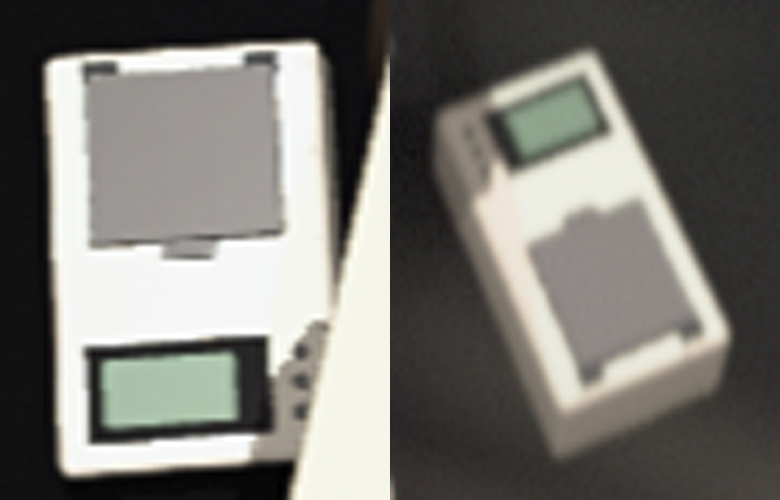

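View pics/scene3.png

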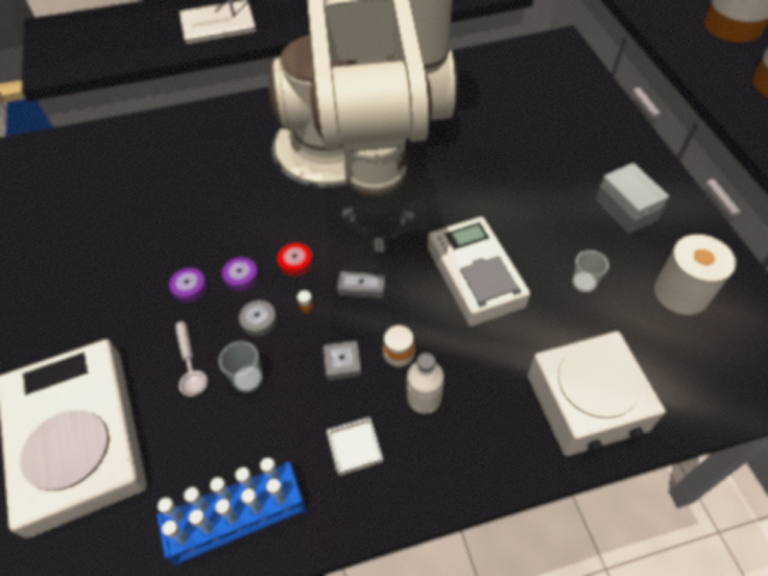

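Crop: the lid lies flat and shut, and the other things are unmoved. Next I go over the grey round disc at travel height.

Emit:
arm_command:
  increments: "-10 -50 0 0 0 0 0; -20 -100 0 0 0 0 0; -30 -150 0 0 0 0 0; -38 -200 0 0 0 0 0; -47 -240 0 0 0 0 0"

```text
clock: 7.62
eef_pos: [0.4766, -0.2484, 0.2039]
ee_rot: [0.177, 0.984, -0.0, 0.0]
ft_force: [0.8, 0.7, 0.1]
gripper_width: 0.0
```

Emit:
arm_command:
  increments: "0 -12 0 0 0 0 0; 0 -12 0 0 0 0 0; 0 -12 0 0 0 0 0; 0 -12 0 0 0 0 0"

```text
clock: 8.12
eef_pos: [0.4731, -0.2573, 0.204]
ee_rot: [0.176, 0.984, -0.0, 0.0]
ft_force: [-0.3, 0.4, 0.7]
gripper_width: -0.0
```

```bash
python3 look.py 4 wrist scene top
```

```text
{'clock': 8.275, 'joint_positions': array([-0.6421,  0.0854,  1.565 , -0.0001,  1.4909, -1.8589]), 'qd': array([-0.0055,  0.0042, -0.0021, -0.0018,  0.0002, -0.0022]), 'joint_efforts': array([  0.1638, -64.5481, -56.3965,   0.008 ,   0.0023,   0.0132]), 'eef_pos': array([ 0.4729, -0.2578,  0.204 ]), 'ee_rot': array([ 0.176 ,  0.9844, -0.0001,  0.0001]), 'ft_force': array([-0.9868, -0.1011,  0.2512]), 'torque': array([-0.0004, -0.0148,  0.0301]), 'gripper_width': -0.0005474688703934536}
push tool mm [ 86.2506 461.5126 103.8778]
round tool mm [ -0.2094  -3.3243 153.9514]
```

View pics/wrist4.png

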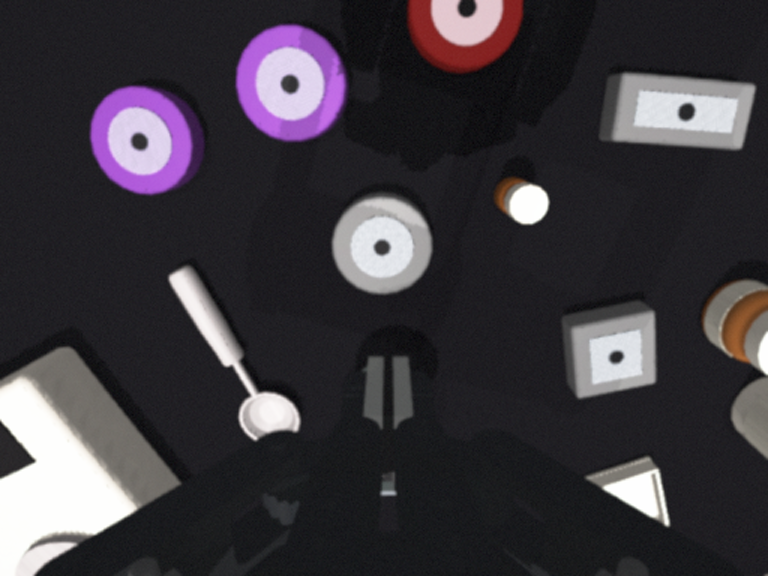

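```bash
python3 - <<'E'
from h import *
d=pickle.load(open("d4.pkl","rb"));W=d["wrist"]
print("pred",proj(W,[.472,-.261,.025])*1.5, "top-lookalikes purple",proj(W,plane(pickle.load(open("d0.pkl","rb"))["top"],(365.5,272),.025))*1.5)
g=cv2.cvtColor(W["pixels"],cv2.COLOR_RGB2GRAY)
E
```

```text
pred [381.22217834 248.9917618 ] top-lookalikes purple [287.9591241   82.93216282]
```

The wrist view shows the grey round disc's dot at (382,247), predicted at (381,249), so the position agrees within about 1 mm. Descending to z=0.048 (23 mm above the switch).

Emit:
arm_command:
  increments: "0 -3 40 0 0 0 0; 0 -3 85 0 0 0 0; 0 -3 120 0 0 0 0; 0 -3 145 0 0 0 0; 0 -3 156 0 0 0 0"

```text
clock: 8.9
eef_pos: [0.4713, -0.2607, 0.0466]
ee_rot: [0.176, 0.984, 0.0, -0.001]
ft_force: [0.4, 0.3, -0.8]
gripper_width: 0.005
```

Emit:
arm_command:
  increments: "0 0 0 0 0 0 0; 0 0 0 0 0 0 0; 0 0 0 0 0 0 0; 0 0 0 0 0 0 0"

```text
clock: 9.4
eef_pos: [0.4718, -0.2613, 0.0484]
ee_rot: [0.176, 0.984, -0.0, 0.0]
ft_force: [0.3, -0.3, -0.0]
gripper_width: -0.002
```

```bash
python3 look.py 5 wrist scene
```

```text
{'clock': 9.5, 'joint_positions': array([-0.6486,  0.2103,  1.755 , -0.0001,  1.1758, -1.8645]), 'qd': array([-0.0014,  0.0028,  0.0012, -0.0011, -0.0003,  0.0009]), 'joint_efforts': array([  0.0105, -69.6244, -49.8393,  -0.0007,   0.0027,   0.0003]), 'eef_pos': array([ 0.4717, -0.2612,  0.0481]), 'ee_rot': array([ 0.1765,  0.9843, -0.0002,  0.0002]), 'ft_force': array([ 0.5372, -0.253 ,  0.5017]), 'torque': array([-0.0502, -0.0207, -0.0221]), 'gripper_width': 0.002427152498284587}
push tool mm [ 86.701  465.0769 -52.0508]
round tool mm [-0.1549  0.3218 -1.9041]
```

View pics/wrist5.png

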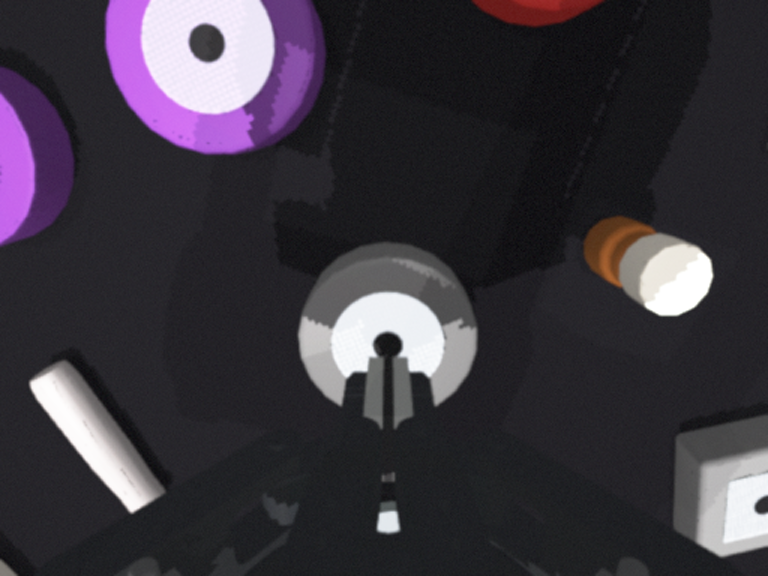

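View pics/scene5.png

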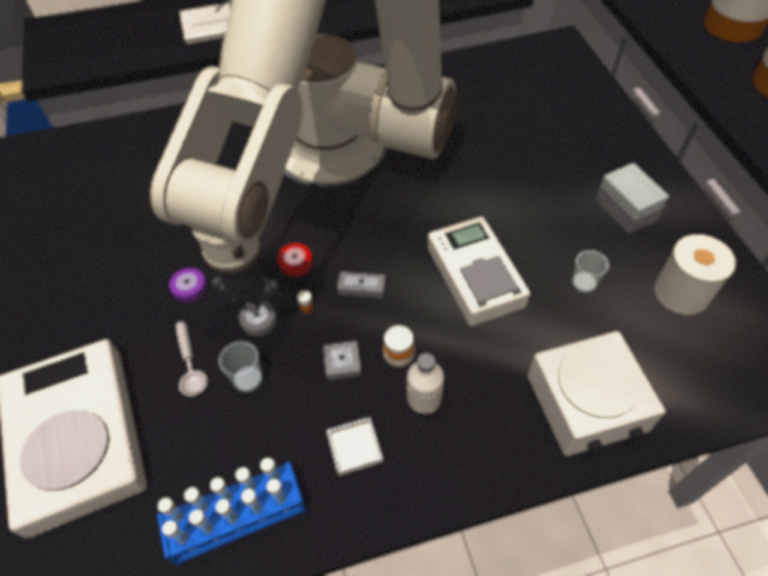

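The tips are over the dot at (387,345) in the wrist view, with nothing touched. I'll hold still here.

Emit:
arm_command:
  increments: "0 0 0 0 0 0 0; 0 0 0 0 0 0 0; 0 0 0 0 0 0 0; 0 0 0 0 0 0 0; 0 0 0 0 0 0 0"

```text
clock: 10.12
eef_pos: [0.4717, -0.2612, 0.0478]
ee_rot: [0.176, 0.984, -0.0, -0.0]
ft_force: [0.9, -0.4, -0.1]
gripper_width: -0.001
```

Emit:
arm_command:
  increments: "0 0 0 0 0 0 0; 0 0 0 0 0 0 0; 0 0 0 0 0 0 0; 0 0 0 0 0 0 0; 0 0 0 0 0 0 0"

```text
clock: 10.75
eef_pos: [0.4716, -0.2612, 0.0478]
ee_rot: [0.176, 0.984, -0.0, -0.0]
ft_force: [0.2, 0.3, -0.5]
gripper_width: -0.001
```

Emit:
arm_command:
  increments: "0 0 0 0 0 0 0; 0 0 0 0 0 0 0; 0 0 0 0 0 0 0; 0 0 0 0 0 0 0; 0 0 0 0 0 0 0"

```text
clock: 11.38
eef_pos: [0.4717, -0.2612, 0.0478]
ee_rot: [0.176, 0.984, -0.0, 0.0]
ft_force: [-0.2, -0.3, -0.3]
gripper_width: 0.002
```

Emit:
arm_command:
  increments: "0 0 0 0 0 0 0; 0 0 0 0 0 0 0; 0 0 0 0 0 0 0; 0 0 0 0 0 0 0; 0 0 0 0 0 0 0"

```text
clock: 12.0
eef_pos: [0.4717, -0.2612, 0.0478]
ee_rot: [0.176, 0.984, -0.0, -0.0]
ft_force: [-0.3, -0.1, 0.1]
gripper_width: -0.003
```

Emit:
arm_command:
  increments: "0 0 -15 0 0 0 0; 0 0 -50 0 0 0 0; 0 0 -95 0 0 0 0; 0 0 -140 0 0 0 0; 0 0 -180 0 0 0 0"

```text
clock: 12.62
eef_pos: [0.4716, -0.2611, 0.2308]
ee_rot: [0.176, 0.984, -0.0, 0.001]
ft_force: [0.3, 0.6, -0.6]
gripper_width: 0.005
```

Emit:
arm_command:
  increments: "0 0 -20 0 0 0 0; 0 0 -20 0 0 0 0; 0 0 -20 0 0 0 0; 0 0 -20 0 0 0 0"

```text
clock: 13.12
eef_pos: [0.4714, -0.2609, 0.2469]
ee_rot: [0.176, 0.984, 0.0, -0.001]
ft_force: [0.1, 0.2, -1.0]
gripper_width: -0.003
```

```bash
python3 look.py 6 wrist scene
```

```text
{'clock': 13.225, 'joint_positions': array([-0.6485,  0.0709,  1.4936, -0.0001,  1.5782, -1.8645]), 'qd': array([ 0.0002, -0.0019, -0.0051,  0.0013, -0.0001,  0.0005]), 'joint_efforts': array([  0.0111, -64.1058, -57.2422,  -0.001 ,   0.0035,   0.    ]), 'eef_pos': array([ 0.4715, -0.261 ,  0.2472]), 'ee_rot': array([ 0.1765,  0.9843,  0.0002, -0.0005]), 'ft_force': array([0.3306, 0.4596, 0.0225]), 'torque': array([-0.0676, -0.0196, -0.0463]), 'gripper_width': -0.0034955692172782943}
push tool mm [ 86.2498 464.9283 147.3587]
round tool mm [ -0.6807   0.1498 197.1587]
```

View pics/scene6.png

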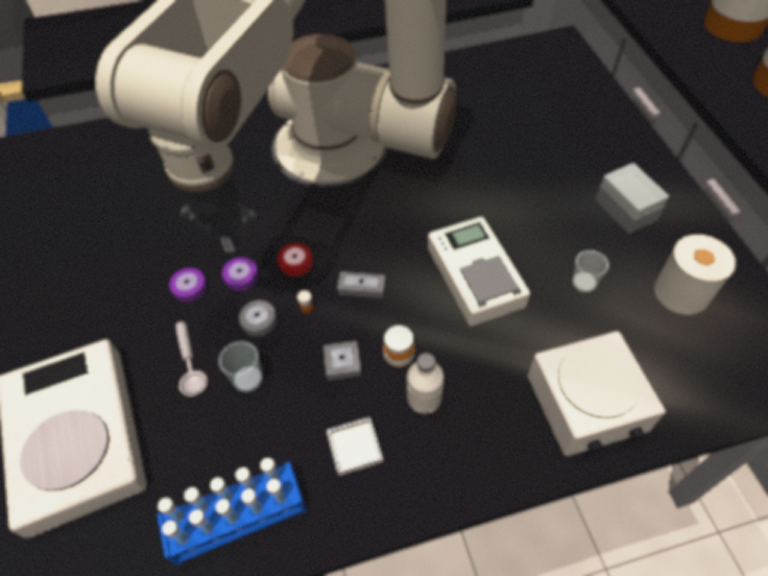

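The hand is about 22 cm above the round switch, the lid is shut at (488,280), and everything else stands as before. Handing in.

```bash
python3 -c "
from plant import *
print(hand_in())"
```

```text
the job is handed in; nothing more can be done
None
```

I shut the refractometer lid, pointed at the round grey switch, drew the hand up and handed the job in at about 13 s of the 43 s allowed.

- **Lid:** I pushed it down with the closed fingertips until they stopped at z = 0.075 m, the shut height, with about 15 N at the end. Pictures afterwards show it lying flat.
- **Pointing:** The fingertips pointed straight down about 23 mm above the middle of the round grey switch. They kept still for about 2.6 s or more, with no contact force beyond sensor noise. The switch's dot in the wrist picture was within about 2 pixels of where I had calculated it.
- **After the hold:** I drew the hand straight up to about 22 cm above the switch. The last scene picture shows the lid still shut, the switches untouched and everything else where it stood.

None of these checks failed. The two cameras placed the switch about 4 mm apart, and I used a point between them. The hand-in itself reports no verdict.

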